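# Flip the ratchet and back out the printer's transit bolt

### The arm

A 6-joint arm with a two-finger parallel gripper is mounted at the origin on the work surface. World frame = base frame: x ahead of the robot, y to its left, z up, the work surface at z = 0. Lengths are in m, angles in rad, forces in N, time in s.
With the tool pointing down it reaches from about 0.275 to 0.825 m from the base axis. Payload 5.2 kg.
Tool frame: the origin (TCP) lies midway between the tips of the shut fingers; the grasp point (between the pads) lies 19 mm behind it; z points along the fingers, y is the line along which they close (so a half turn about z gives the same grasp; the last joint's range is limited). The gripper opens to 93 mm and grips with 3 to 60 N. Pads are 15 mm wide; open, the fingers measure 128 mm over their backs; the gripper's body (75 mm by 188 mm) begins 65 mm behind the grasp point.
Start: joints at [-1.453, 0.259, 1.535, -0, 1.348, -0.203], TCP at [0.173, -0.522, 0.219] pointing down, gripper open.
Joint ranges: [-3.14, 3.14], [-0.91, 2.08], [0.19, 2.58], [-1.22, 4.36], [0.22, 2.71], [-3.12, 3.12]. Speed limits (rad/s): [2.57, 2.57, 3.14, 3.14, 3.14, 3.14].

### API

Orientations are given as a unit quaternion [x, y, z, w].
In Python, from workcell import bot gives the robot as it stands. The module is installed in compiled form; this text tells all that it offers.
- The arm moves only by the tool step_arm, never from a script. Its argument "plan" is a list of rows, each a list of 2 entries, a list of its own where there are three numbers: the shift along the tool's x, y, z in mm, then the turn, a rotation vector about the tool's x, y, z in degrees. In form: [[[x, y, z], [ax, ay, az]], ...]. A call has 1 to 10 rows; each row is the pose to reach, as a shift and turn from the pose commanded when the call began, along the tool's axes at that moment; what a row does not reach only later rows make up. A row lasts 1/10 s, in which the tool goes at most 50 mm and 8.59 degrees, less where a joint would pass 70% of its speed; a pose out of reach is approached as far as the arm can. A call with a gripper value outside its range is refused whole. "gripper" is the opening, from 0 (shut) to 1 (fully open), set as the call begins (left out, the last holds). The fingers move at their own pace and stop on an object; the grip force is fixed at half the most. Time passes only in rows, so rows that repeat a pose let the fingers close. It gives the time, the measured TCP pose, the force, the opening and the grip force at its end, in the units of the state.
- bot.state(): the state, without advancing time (a new reading comes with each control period).
- bot.read_camera(name): name is "scene" or "top" or "wrist"; returns a dict with "color" (480x640x3 uint8, red, green, blue), "range_z" (480x640 float32, m along the optical axis (not along the pixel's ray), 0 where there is no reading), "fx", "fy", "cx", "cy" (pixels), "origin" and "orientation" of the camera in the world. Camera axes: x right, y down, z forward; pixel columns grow to the right and rows downward; lengths in m; the calibration is good to about 2 mm. A picture is of the moment at which its call begins.
- bot.close_job(): hands the job in; it is judged then, once.
The state is a dict: "time_s": time; "qpos": joint angles; "qd": joint speeds; "effort": joint torques, N m; "tool_pos": TCP position; "ee_rot": TCP orientation; "wrist_force": force on the tool from outside, world axes, zero at the start; "wrist_torque": the same for the moment, N m; "width": finger opening in m; "grip_force": force on a finger pad.
Only numpy, scipy, OpenCV 4.12 (cv2) and the standard library are available. Lean on these libraries where they do the work, as an engineer would, in place of code of your own. Each camera call takes 0.05 s, during which the arm holds its last target. There are 200 camera calls.

### The job

The ratchet on the 3D printer bed's transit bolt is still set to tighten: gently push its direction lever fully over to the loosening side, then swing the handle counter-clockwise (seen from above), pushing near its end, until the captive bolt comes up against its stop, and lean on it there for a moment with about 17 N at the grip, no more than 25 N. Never turn the bolt the tightening way, leave the lever set to loosen, do not disturb the print, the scraper or the spool, and finish clear of everything.

Things in the scene. Friction and masses are not known exactly. Their poses are not given: they have to be found in the camera images.
- bed: white printer bed carriage with a black build plate, 300 x 320 x 24 mm high, fixed to the bench. Origin: on the axis of the transit bolt, at bench level; the plate lies on its +x side, z up.
- ratchet_head (a point): centre of the flat top of the ratchet's round steel head (58 mm across, 21 mm thick), on the bolt axis, 83.5 mm above the bench. Axes are the ratchet's: z up, the handle points along -x; a counter-clockwise swing (loosening) moves the handle towards its own -y.
- ratchet_grip (a point): point on the axis of the handle, 145 mm from the bolt axis, 73 mm above the bench, same axes as the head. The handle is a level round black rubber grip 26 mm in diameter, from 95 to 190 mm from the bolt axis, nothing of the bed beneath it; a steel neck 16 mm wide and 14 mm high joins it to the head.
- lever_tip (a point): point 30 mm from the bolt axis on the direction lever on top of the head, at half its height, 93 mm above the bench. The lever is an upright dark steel blade 6 mm thick and 16 mm high (85 to 101 mm above the bench) on a hub 20 mm across, 6 mm high; it pivots on the bolt axis, points towards the handle and ends 35 mm from the axis. Axes: the lever's, blade along -x.
- lever (a joint): lever angle relative to the ratchet, rad, counter-clockwise seen from above positive, 0 along the handle. -0.6 = tightening (as found, blade on the ratchet's +y side); +0.6 = loosening (blade on the -y side, to which the handle then swings). It stays where left, needs 2 to 4 N at the tip (up to 8 half-way), ends on hard stops; press it no harder than 15 N. Part-way over the ratchet may slip.
- bolt (a joint): turn of the captive hex bolt, rad, counter-clockwise (loosening) positive. Found between 0 and 0.22; a hard stop between 0.9 and 1.3 ends its travel. It stays where it is left.
- print: finished grey 3D print standing loose on the build plate, a cone 125 mm high with a side arm; origin: centre of its 55 x 60 mm foot. Leave it.
- scraper: black-handled scraper 190 mm long lying on the bench; origin: on its underside, handle along -x. Leave it.
- spool: small filament spool lying flat on the bench, 120 mm across, 38 mm high; origin: centre of its underside. Leave it.
- ratchet (a joint): angle of the ratchet about the bolt axis, rad, counter-clockwise positive, 0 when the handle points along the bed's -x. It slips with light clicks one way; the other way it takes up a play of up to 0.5 rad, then turns the bolt, which is stiff: about 1 N m, 7 N at the grip point, far more near the head. At the stop it gives a few mm per 10 N. Load it with at most 25 N there.

How it is judged:
On the way, in this order (a step that is already met when the one before it is completed fails the run):
1. the direction lever is fully over on the loosening side, the bolt not yet turned (value of joint lever above 0.52 rad and value of joint bolt below 0.32 rad), for 0.2 s.
2. the bolt is backed out and leaned against its stop with at least about 10 N at the handle's grip point, the lever still set to loosen (value of joint bolt above 1.05 rad and value of joint lever above 0.5 rad and contact force between bolt and ratchet above 85 N), for 0.2 s.
At the end, for the whole second after the job is handed in: The bolt rests against its loosening stop (within 0.05 rad), the direction lever is on the loosening side (above 0.5 rad), the print stands within 20 mm of its place and the scraper and spool lie within 30 mm of theirs (value of joint bolt above 1.05 rad and value of joint lever above 0.5 rad and velocity of joint bolt below 0.05 rad/s and angle between print's own z axis and vertical below 0.1 rad and distance of print from where it was at the start of the episode below 0.02 m and distance of each of scraper, spool from where it was at the start of the episode below 0.03 m); the robot touches nothing.
It fails at once if the direction lever is pressed or squeezed harder than 15 N (contact force between lever and the fingers above 15 N).
It fails at once if the bolt is loaded, either way, with more than about 25 N at the handle's grip point (3.7 N m) (contact force between bolt and ratchet above 240 N).
It fails at once if the bolt is turned the tightening way (value of joint bolt below -0.06 rad).
It fails at once if the print is tipped or pushed away (angle between print's own z axis and vertical above 0.3 rad or distance of print from where it was at the start of the episode above 0.03 m).
It also fails if it takes over 70 s, if anything falls off the work surface, if the arm or the gripper's body presses on something with over 40 N, if the wrist force passes 120 N, or if a joint passes its speed limit or range.

## Working session

There is one attempt and no reset: what is moved stays moved. The work goes in short steps, Python scripts to look and compute and a tool call to move; the robot and the scene stay as the last step left them, time stands still between calls to the robot, and variables do not carry over. Pictures are saved under pics/ and viewed, at most 10 in all, crops included, and the job is handed in when it is done.

Besides the shell and the picture viewer there is one more tool, called after "Emit:" in YAML: its name, and indented under it one key for each argument. step_arm: Moves the arm, as the interface text tells. Its arguments: {"type":"object","properties":{"plan":{"type":"array"},"gripper":{"type":"number"}},"required":["plan"]}

```bash
mkdir -p pics; cat > h.py <<'E'
import numpy as np, cv2
from scipy.spatial.transform import Rotation as R
from workcell import bot
def cam(n):
    c=bot.read_camera(n); c['R']=R.from_quat(c['orientation']).as_matrix() if np.size(c['orientation'])==4 else np.array(c['orientation']); return c
def pts(c):
    v,u=np.mgrid[0:480,0:640]; z=c['range_z']
    p=np.stack([(u-c['cx'])/c['fx']*z,(v-c['cy'])/c['fy']*z,z],-1)
    return p@c['R'].T+np.array(c['origin'])
def ray(c,u,v,h):
    d=c['R']@np.array([(u-c['cx'])/c['fx'],(v-c['cy'])/c['fy'],1]); o=np.array(c['origin'])
    return o+d*(h-o[2])/d[2]
def save(n,im): cv2.imwrite('pics/'+n+'.png',im[...,::-1])
E
python3 - <<'E'
from h import *
np.set_printoptions(precision=3,suppress=True)
print(bot.state())
a=cam('scene');b=cam('top')
for c in(a,b):print(c['origin'],c['R'][:,2],c['fx'])
save('scene',a['color']);save('top',b['color'])
E
```

```text
{'time_s': 0.0, 'qpos': array([-1.453,  0.259,  1.536, -0.   ,  1.348, -0.203]), 'qd': array([ 0.001, -0.002,  0.001, -0.001, -0.001, -0.   ]), 'effort': array([  0.   , -43.731, -28.399,   0.072,   0.042,  -0.   ]), 'tool_pos': array([ 0.173, -0.521,  0.218]), 'ee_rot': array([ 0.987,  0.16 ,  0.   , -0.001]), 'wrist_force': array([-0.632, -0.101, -0.274]), 'wrist_torque': array([ 0.042, -0.033,  0.002]), 'grip_force': 0.0, 'width': 0.09322638848602183}
[1.476 0.089 0.713] [-0.812 -0.081 -0.578] 443.5427348119254
[0.288 0.001 1.651] [ 0.208 -0.014 -0.978] 561.2192002509987
```

View pics/top.png

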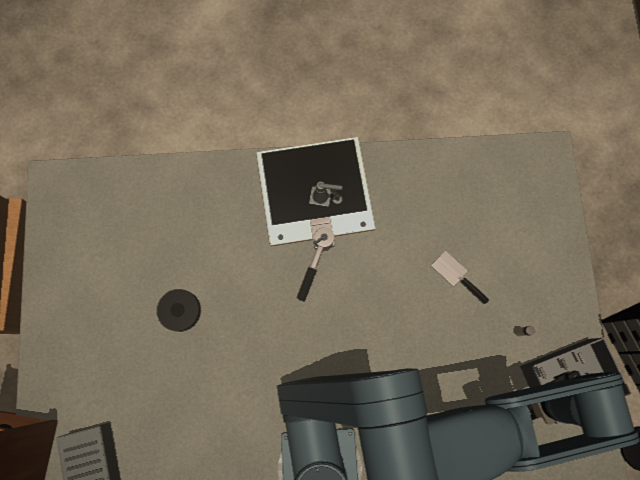

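View pics/scene.png

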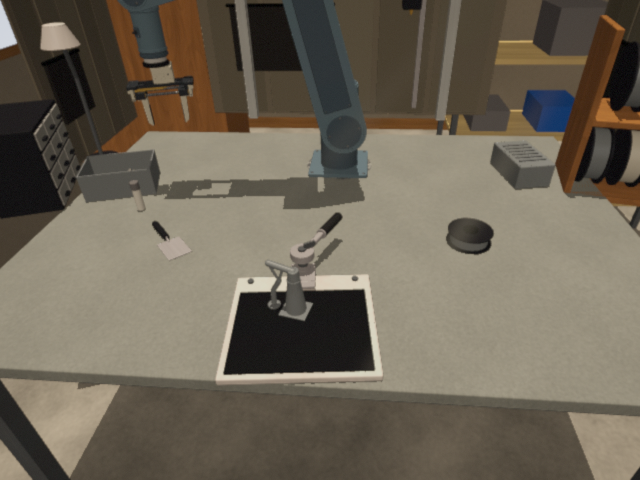

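The top view shows the ratchet head near pixel (322,237), the handle end near (302,298), the print at (322,193), the spool at (178,310) and the scraper at (460,275). The scene view shows the same layout, with the print behind the head on the plate.

```bash
python3 - <<'E'
from h import *
np.set_printoptions(precision=3,suppress=True)
c=cam('top');P=pts(c)
print('head',ray(c,322,237,.0835),P[237,322],'bed corner',ray(c,271,244,.024),ray(c,374,228,.024))
im=c['color'].astype(int)
m=(im.sum(2)<150)&(P[...,2]>.055)&(P[...,2]<.095)&(P[...,0]>.25)&(P[...,0]<.6)&(abs(P[...,1])<.15)
v,u=np.nonzero(m);print(len(v))
g=v>262
q=np.array([ray(c,a,b,.08) for a,b in zip(u[g],v[g])]);print(q.mean(0),q.min(0),q.max(0),np.median(P[m][:,2]))
vx,vy,x0,y0=cv2.fitLine(q[:,:2].astype(np.float32),cv2.DIST_L2,0,.01,.01).ravel();print(vx,vy,np.degrees(np.arctan2(vy,vx)))
pr=P[170:215,295:350];k=(pr[...,2]>.035);print('print',pr[k].min(0),pr[k].max(0))
cv2.imwrite('pics/crop.png',cv2.resize(c['color'][160:310,260:400,::-1],None,fx=4,fy=4,interpolation=cv2.INTER_CUBIC))
E
```

```text
head [ 0.636 -0.046  0.083] [ 0.632 -0.046  0.102] bed corner [0.637 0.104 0.024] [ 0.667 -0.205  0.024]
270
[0.504 0.007 0.08 ] [ 0.459 -0.021  0.08 ] [0.549 0.035 0.08 ] 0.08207166701891289
0.91293997 -0.4080939 -24.085154
print [ 0.288 -0.107  0.035] [0.848 0.001 1.651]
```

View pics/crop.png

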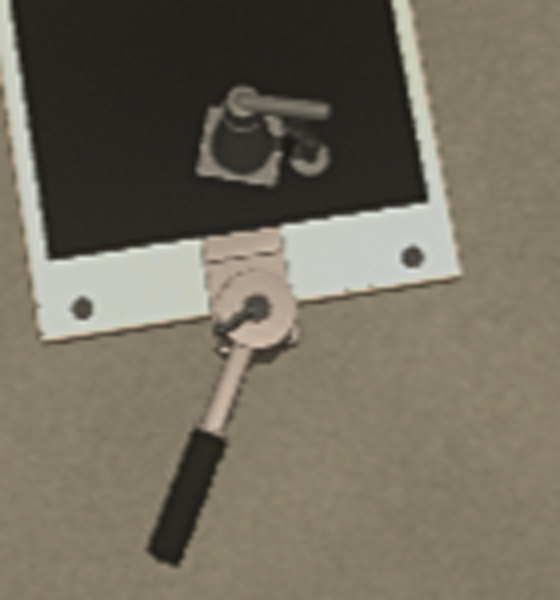

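The crop shows the lever blade pointing down-left from the hub (258,307) to about (218,330), on the +y side of the handle. The handle runs down-left to (165,555). I'll go above it for a close look.

Emit:
step_arm:
  plan:
    - [[522,-344,-40],[0,0,42]]
    - [[522,-344,-40],[0,0,42]]
    - [[522,-344,-40],[0,0,42]]
    - [[522,-344,-40],[0,0,42]]
    - [[522,-344,-40],[0,0,42]]
    - [[522,-344,-40],[0,0,42]]
    - [[522,-344,-40],[0,0,42]]
    - [[522,-344,-40],[0,0,42]]
    - [[522,-344,-40],[0,0,42]]
    - [[522,-344,-40],[0,0,42]]
  gripper: 0

```text
time_s: 1.15
tool_pos: [0.4736, -0.1405, 0.2497]
ee_rot: [0.979, -0.205, 0.0, 0.0]
wrist_force: [0.7, -0.7, -0.2]
width: 0.0174
grip_force: 0.0
```

Emit:
step_arm:
  plan:
    - [[35,-135,0],[0,0,0]]
    - [[35,-135,0],[0,0,0]]
    - [[35,-135,0],[0,0,0]]
    - [[35,-135,0],[0,0,0]]
    - [[35,-135,0],[0,0,0]]
    - [[35,-135,0],[0,0,0]]

```text
time_s: 1.75
tool_pos: [0.5583, -0.0335, 0.2493]
ee_rot: [0.979, -0.205, -0.0, 0.0]
wrist_force: [0.5, 0.1, 0.1]
width: 0.0008
grip_force: 0.0
```

```bash
python3 - <<'E'
from h import *
np.set_printoptions(precision=4,suppress=True)
s=bot.state();print(s['tool_pos'],s['ee_rot'],s['qpos'],s['wrist_force'])
c=cam('wrist');print(c['origin'],c['R'],c['fx']);save('w1',c['color']);np.savez('w1',**{k:c[k] for k in c})
E
```

```text
[ 0.5583 -0.0335  0.2493] [ 0.9788 -0.2049 -0.0005  0.0003] [-0.259   0.2576  1.461  -0.0006  1.4238  1.7247] [0.4575 0.1032 0.0531]
[ 0.6342 -0.0675  0.4153] [[-0.4016 -0.8733 -0.2758]
 [-0.9158  0.3832  0.12  ]
 [ 0.0009  0.3007 -0.9537]] 394.8615639707687
```

View pics/w1.png

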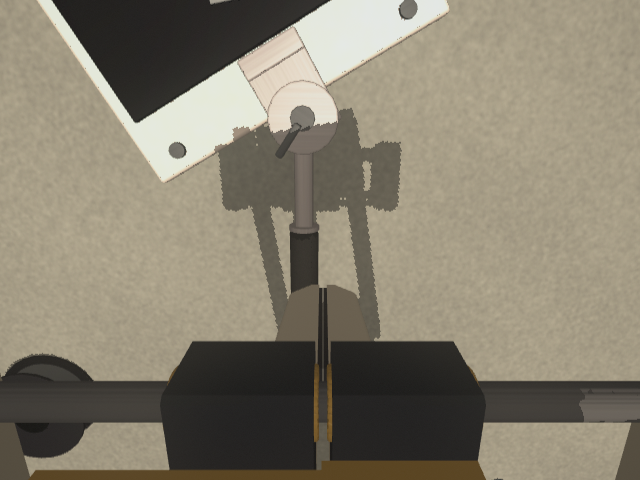

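The wrist view shows the head disc centred near (303,117), the blade tip near (280,156), and the handle running straight down at column 304. The finger tips are near (322,290).

```bash
python3 - <<'E'
from h import *
np.set_printoptions(precision=4,suppress=True)
c=dict(np.load('w1.npz'));P=pts(c);g=c['color'].astype(int).sum(2)
z=P[...,2]
# head top points
m=np.zeros(z.shape,bool);m[75:160,262:345]=1
h=m&(z>.078)&(z<.0885);pp=P[h][:,:2]
(cx,cy),r=cv2.minEnclosingCircle(pp.astype(np.float32));print('head',cx,cy,r,np.median(P[h][:,2]))
b=m&(z>.094);q=P[b];print('blade n',len(q),np.median(q[:,2]),q.max(0))
k=np.hypot(*(q[:,:2]-[cx,cy]).T);far=q[k>15e-3];d=(far[:,:2]-[cx,cy]).mean(0);print('blade ang',np.degrees(np.arctan2(d[1],d[0])),k.max())
hn=np.zeros(z.shape,bool);hn[238:282,285:325]=1;hn&=(g<200)&(z>.06)&(z<.1);Q=P[hn];d=Q[:,:2].mean(0)-[cx,cy];print('handle',Q[:,2].max(),Q.mean(0),np.degrees(np.arctan2(d[1],d[0])),np.hypot(*d))
nk=np.zeros(z.shape,bool);nk[165:222,290:318]=1;nk&=(z>.06)&(z<.1);Q=P[nk];d=Q[:,:2].mean(0)-[cx,cy];print('neck',Q[:,2].max(),np.degrees(np.arctan2(d[1],d[0])))
print('rays head',ray(c,303,117,.0835),'tip',ray(c,280,156,.101))
E
```

```text
head 0.6344937086105347 -0.050200797617435455 0.031339727342128754 0.08357928757097616
blade n 336 0.10101872986231031 [ 0.6357 -0.021   0.4153]
blade ang 123.0214663278084 0.03280885789344638
handle 0.08752143934922846 [ 0.5258 -0.0019  0.0833] 156.02744950876829 0.11897210387689727
neck 0.08233401573784022 156.05909426093137
rays head [ 0.6374 -0.0521  0.0835] tip [ 0.6178 -0.0242  0.101 ]
```

Emit:
step_arm:
  plan:
    - [[46,-64,0],[0,0,0]]
    - [[46,-64,0],[0,0,0]]
    - [[46,-64,0],[0,0,0]]
    - [[46,-64,50],[0,0,0]]
    - [[46,-64,100],[0,0,0]]
    - [[46,-64,130],[0,0,0]]
    - [[46,-64,150],[0,0,0]]
    - [[46,-64,160],[0,0,0]]
    - [[46,-64,160],[0,0,0]]
    - [[46,-64,160],[0,0,0]]

```text
time_s: 2.8
tool_pos: [0.6273, 0.0066, 0.091]
ee_rot: [0.979, -0.205, 0.001, -0.0]
wrist_force: [0.3, 0.4, 0.4]
width: 0.0003
grip_force: 0.0
```

```bash
python3 - <<'E'
from h import *
np.set_printoptions(precision=4,suppress=True)
s=bot.state();print(s['tool_pos'],s['ee_rot'],s['wrist_force'])
c=cam('wrist');save('w2',c['color'][0:400])
E
```

```text
[0.6273 0.0066 0.091 ] [ 0.9787 -0.2051  0.0009 -0.    ] [0.3148 0.4358 0.4403]
```

View pics/w2.png

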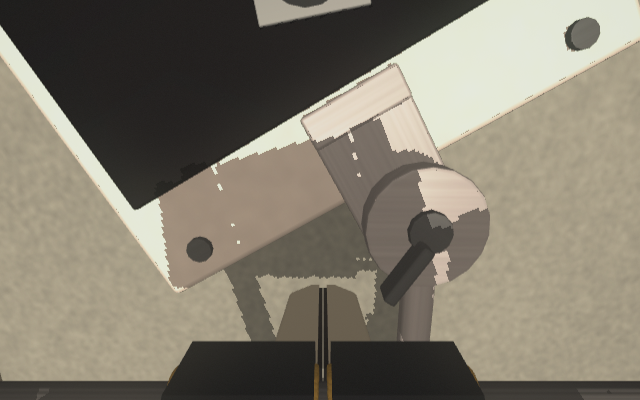

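The fingers (tip edge near column 360) stand about 10 mm left of the blade tip (385,300). Ready to push towards tool +y.

Emit:
step_arm:
  plan:
    - [[0,3,2],[0,0,0]]
    - [[0,5,2],[0,0,0]]
    - [[0,7,2],[0,0,0]]
    - [[0,9,2],[0,0,0]]
    - [[0,11,2],[0,0,0]]
    - [[0,13,2],[0,0,0]]

```text
time_s: 3.45
tool_pos: [0.6215, -0.0045, 0.0876]
ee_rot: [0.979, -0.205, 0.0, -0.0]
wrist_force: [-0.2, 1.7, 0.5]
width: 0.0005
grip_force: 0.9
```

Emit:
step_arm:
  plan:
    - [[0,2,-1],[0,0,0]]
    - [[0,4,-1],[0,0,0]]
    - [[0,6,-1],[0,0,0]]
    - [[0,8,-1],[0,0,0]]
    - [[0,10,-1],[0,0,0]]

```text
time_s: 3.95
tool_pos: [0.6175, -0.0138, 0.0886]
ee_rot: [0.979, -0.205, 0.0, 0.0]
wrist_force: [-1.0, 1.4, 0.4]
width: 0.0007
grip_force: 0.8
```

Emit:
step_arm:
  plan:
    - [[0,2,0],[0,0,0]]
    - [[0,4,0],[0,0,0]]
    - [[0,6,0],[0,0,0]]
    - [[0,8,0],[0,0,0]]

```text
time_s: 4.35
tool_pos: [0.6142, -0.021, 0.0886]
ee_rot: [0.979, -0.205, -0.0, -0.0]
wrist_force: [-1.0, 3.5, 0.3]
width: 0.0002
grip_force: 1.4
```

Emit:
step_arm:
  plan:
    - [[0,2,0],[0,0,0]]
    - [[0,4,0],[0,0,0]]
    - [[0,6,0],[0,0,0]]

```text
time_s: 4.65
tool_pos: [0.6118, -0.0265, 0.0885]
ee_rot: [0.979, -0.205, -0.0, -0.0]
wrist_force: [-0.6, 3.3, 0.0]
width: 0.0008
grip_force: 1.6
```

```bash
python3 - <<'E'
from h import *
np.set_printoptions(precision=4,suppress=True)
s=bot.state();print(s['tool_pos'],s['wrist_force'])
c=cam('wrist');save('w3',c['color'][0:400])
E
```

```text
[ 0.6118 -0.0265  0.0885] [-0.5567  3.332   0.0005]
```

View pics/w3.png

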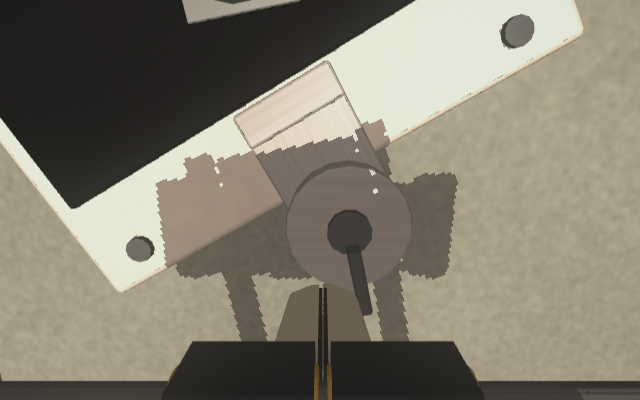

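The blade, from (350,232) to (365,313), is now just past the middle (about 13°). I'll keep pushing.

Emit:
step_arm:
  plan:
    - [[0,2,0],[0,0,0]]
    - [[0,4,0],[0,0,0]]
    - [[0,6,0],[0,0,0]]

```text
time_s: 5.0
tool_pos: [0.6101, -0.0319, 0.0886]
ee_rot: [0.979, -0.205, 0.001, -0.0]
wrist_force: [2.1, 3.7, -0.8]
width: 0.0005
grip_force: 2.2
```

Emit:
step_arm:
  plan:
    - [[0,1.5,0],[0,0,0]]
    - [[0,3,0],[0,0,0]]

```text
time_s: 5.2
tool_pos: [0.6089, -0.0348, 0.0888]
ee_rot: [0.979, -0.205, 0.001, -0.0]
wrist_force: [2.1, 4.6, -0.8]
width: 0.0004
grip_force: 1.9
```

```bash
cat > ang.py <<'E'
from h import *
np.set_printoptions(precision=4,suppress=True)
H=np.array([.635,-.050])
def angs():
    c=cam('wrist');P=pts(c);z=P[...,2];d=P[...,:2]-H;r=np.hypot(d[...,0],d[...,1]);out={}
    v=np.arange(480)[:,None]*np.ones((1,640))
    for n,k in(('blade',(z>.096)&(z<.105)&(r>.014)&(r<.033)),('neck',(z>.070)&(z<.0815)&(r>.034)&(r<.09))):
        q=d[k];a=np.degrees(np.arctan2(q[:,1],q[:,0]))%360;out[n]=(len(q),np.median(a),a.min() if len(a) else 0,a.max() if len(a) else 0)
    return c,out
if __name__=='__main__':
    s=bot.state();print(s['tool_pos'],s['wrist_force']);print(angs()[1])
E
python3 ang.py
```

```text
[ 0.6089 -0.0348  0.0888] [ 2.0801  4.585  -0.7904]
{'blade': (1184, np.float64(182.48924551347613), np.float64(118.66675940906246), np.float64(203.66560976255784)), 'neck': (109, np.float64(153.64898644612677), np.float64(151.51457671439243), np.float64(154.5980331342742))}
```

Emit:
step_arm:
  plan:
    - [[0,1.5,0],[0,0,0]]
    - [[0,3,0],[0,0,0]]

```text
time_s: 5.45
tool_pos: [0.6072, -0.0375, 0.0887]
ee_rot: [0.979, -0.205, 0.0, -0.0]
wrist_force: [2.4, 3.6, -0.4]
width: 0.0006
grip_force: 1.8
```

```bash
python3 - <<'E'
from ang import *
s=bot.state();print(s['tool_pos'],s['wrist_force']);c,o=angs();print(o);save('w4',c['color'][0:400])
E
```

```text
[ 0.6072 -0.0375  0.0887] [ 2.3898  3.5588 -0.4334]
{'blade': (1206, np.float64(188.3287141183547), np.float64(124.39982661649334), np.float64(210.0894588054466)), 'neck': (74, np.float64(156.993331726456), np.float64(156.5360754795203), np.float64(157.52168194769504))}
```

View pics/w4.png

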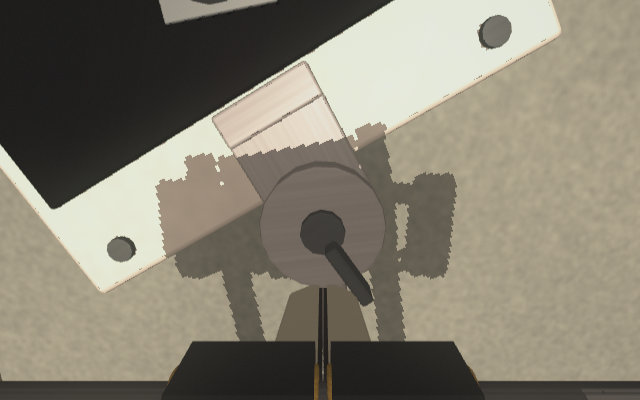

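The blade, from (322,232) to (367,300), is now about 34° over, at or close to its stop. I'll press a touch more to be sure.

Emit:
step_arm:
  plan:
    - [[0,1,0],[0,0,0]]
    - [[0,2,0],[0,0,0]]
    - [[0,2,0],[0,0,0]]

```text
time_s: 5.8
tool_pos: [0.6062, -0.0394, 0.0886]
ee_rot: [0.979, -0.205, -0.0, 0.0]
wrist_force: [2.1, 3.4, 0.5]
width: 0.0004
grip_force: 1.4
```

Emit:
step_arm:
  plan:
    - [[0,1,0],[0,0,0]]
    - [[0,2,0],[0,0,0]]
    - [[0,2,0],[0,0,0]]

```text
time_s: 6.1
tool_pos: [0.6053, -0.0413, 0.0885]
ee_rot: [0.979, -0.205, -0.0, 0.0]
wrist_force: [1.3, 3.1, 0.3]
width: 0.0005
grip_force: 1.4
```

Emit:
step_arm:
  plan:
    - [[0,-5,0],[0,0,0]]
    - [[0,-20,0],[0,0,0]]
    - [[0,-50,0],[0,0,0]]
    - [[0,-50,-60],[0,0,0]]
    - [[0,-50,-60],[0,0,0]]
    - [[0,-50,-60],[0,0,0]]

```text
time_s: 6.7
tool_pos: [0.6276, 0.005, 0.1513]
ee_rot: [0.979, -0.204, 0.003, 0.0]
wrist_force: [0.4, 0.4, -1.0]
width: 0.0006
grip_force: 0.0
```

```bash
python3 - <<'E'
from ang import *
s=bot.state();print(s['tool_pos'],s['wrist_force'],s['qpos']);c,o=angs();print(o);save('w5',c['color'])
E
```

```text
[0.6276 0.005  0.1513] [ 0.3903  0.4135 -1.0085] [-0.1692  0.4412  1.4385 -0.0006  1.2562  1.8131]
{'blade': (323, np.float64(201.65628376991714), np.float64(192.76379146687069), np.float64(214.96722430422452)), 'neck': (1924, np.float64(164.40937925911078), np.float64(152.2372615670538), np.float64(178.89273091669332))}
```

View pics/w5.png

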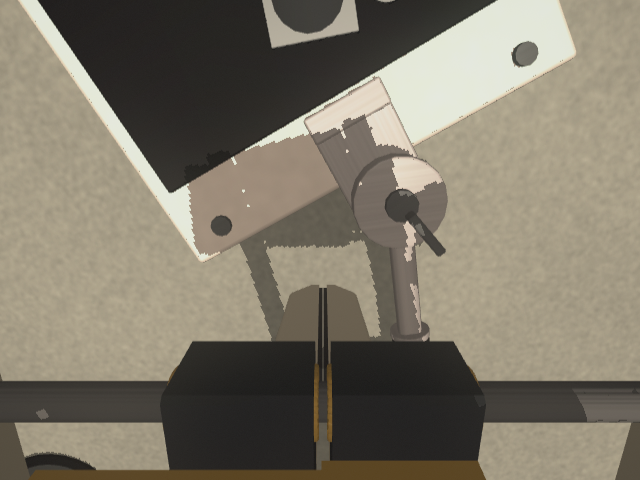

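The blade now runs from (401,205) to (440,252). From depth it sits about 37° from the handle on the loosening side, with the handle itself moved about 8° CCW through the play. Next I go to the handle's +y side near its end.

Emit:
step_arm:
  plan:
    - [[-45,0,0],[0,0,-4]]
    - [[-90,10,0],[0,0,-8]]
    - [[-125,28,0],[0,0,-8]]
    - [[-125,28,0],[0,0,-8]]
    - [[-125,28,40],[0,0,-8]]
    - [[-125,28,75],[0,0,-8]]
    - [[-125,28,88],[0,0,-8]]
    - [[-125,28,88],[0,0,-8]]
    - [[-125,28,88],[0,0,-8]]

```text
time_s: 7.65
tool_pos: [0.4999, 0.029, 0.0601]
ee_rot: [0.991, -0.136, -0.001, 0.0]
wrist_force: [0.4, 0.5, 0.9]
width: 0.0003
grip_force: 0.0
```

Emit:
step_arm:
  plan:
    - [[0,4,0],[0,0,0]]
    - [[0,8,0],[0,0,0]]
    - [[0,11,0],[0,0,0]]
    - [[0,11,0],[0,0,0]]

```text
time_s: 8.05
tool_pos: [0.4971, 0.018, 0.0611]
ee_rot: [0.991, -0.136, 0.001, 0.0]
wrist_force: [-0.6, -0.3, -0.4]
width: 0.0002
grip_force: 0.0
```

```bash
python3 ang.py
```

```text
[0.4971 0.018  0.0611] [-0.6385 -0.3285 -0.3631]
{'blade': (0, np.float64(nan), 0, 0), 'neck': (7827, np.float64(164.3781095962998), np.float64(152.37768441561036), np.float64(179.45238808095934))}
  return _methods._mean(a, axis=axis, dtype=dtype,
  ret = ret.dtype.type(ret / rcount)
```

Emit:
step_arm:
  plan:
    - [[-0.7,4,0],[0,0,-1.5]]
    - [[-1.3,8,0],[0,0,-3]]
    - [[-1.8,12,0],[0,0,-4.5]]
    - [[-2.2,16,0],[0,0,-6]]
    - [[-2.5,20,0],[0,0,-7.5]]
    - [[-2.7,24,0],[0,0,-9]]
    - [[-2.8,28,0],[0,0,-10.5]]
    - [[-2.8,32,0],[0,0,-12]]
    - [[-2.7,36,0],[0,0,-13.5]]
    - [[-2.4,40,0],[0,0,-15]]

```text
time_s: 9.1
tool_pos: [0.4842, -0.018, 0.061]
ee_rot: [1.0, -0.005, 0.001, -0.001]
wrist_force: [2.1, 7.1, 1.4]
width: 0.0006
grip_force: 3.3
```

Emit:
step_arm:
  plan:
    - [[-0.7,4,0],[0,0,-1.5]]
    - [[-1.3,8,0],[0,0,-3]]
    - [[-1.8,12,0],[0,0,-4.5]]
    - [[-2.2,16,0],[0,0,-6]]
    - [[-2.5,20,0],[0,0,-7.5]]
    - [[-2.7,24,0],[0,0,-9]]
    - [[-2.8,28,0],[0,0,-10.5]]
    - [[-2.8,32,0],[0,0,-12]]
    - [[-2.7,36,0],[0,0,-13.5]]
    - [[-2.4,40,0],[0,0,-15]]

```text
time_s: 10.1
tool_pos: [0.4807, -0.0578, 0.0609]
ee_rot: [0.992, 0.125, 0.0, -0.001]
wrist_force: [-0.0, 6.9, 3.6]
width: 0.0006
grip_force: 3.4
```

```bash
cat > t.py <<'E'
from h import *
H=np.array([.635,-.05])
s=bot.state();M=R.from_quat(s['ee_rot']).as_matrix();d=M.T@(np.r_[H,s['tool_pos'][2]]-s['tool_pos'])
print('head in tool mm',(d*1e3).round(1),'yaw handle',np.degrees(np.arctan2(-M[1,0],-M[0,0]))%360,'F tool',(M.T@s['wrist_force']).round(1),'z',s['tool_pos'][2].round(4),s['qpos'].round(2))
E
python3 t.py
```

```text
head in tool mm [151.3  30.9   0. ] yaw handle 194.41647223361258 F tool [ 1.7 -6.7 -3.6] z 0.0609 [-0.35  0.31  1.89  0.    0.93  0.97]
```

Emit:
step_arm:
  plan:
    - [[-0.7,4,0],[0,0,-1.5]]
    - [[-1.3,8,0],[0,0,-3]]
    - [[-1.8,12,0],[0,0,-4.5]]
    - [[-2.2,16,0],[0,0,-6]]
    - [[-2.5,20,0],[0,0,-7.5]]
    - [[-2.7,24,0],[0,0,-9]]
    - [[-2.8,28,0],[0,0,-10.5]]
    - [[-2.8,32,0],[0,0,-12]]
    - [[-2.7,36,0],[0,0,-13.5]]
    - [[-2.4,40,0],[0,0,-15]]

```text
time_s: 11.1
tool_pos: [0.4874, -0.097, 0.0608]
ee_rot: [0.967, 0.254, -0.001, -0.002]
wrist_force: [-2.8, 4.9, 4.9]
width: 0.0008
grip_force: 3.4
```

Emit:
step_arm:
  plan:
    - [[-0.7,4,0],[0,0,-1.5]]
    - [[-1.3,8,0],[0,0,-3]]

```text
time_s: 11.3
tool_pos: [0.4899, -0.1046, 0.0607]
ee_rot: [0.96, 0.279, -0.001, -0.002]
wrist_force: [-4.2, 5.0, 5.2]
width: 0.0004
grip_force: 3.5
```

```bash
python3 t.py
```

```text
head in tool mm [151.7  31.7  -0.2] yaw handle 212.43764897615077 F tool [-0.9 -6.5 -5.2] z 0.0607 [-0.43  0.34  1.85  0.    0.95  0.57]
```

Emit:
step_arm:
  plan:
    - [[-0.5,3,0],[0,0,-1.1]]
    - [[-1,6,0],[0,0,-2.2]]

```text
time_s: 11.5
tool_pos: [0.4922, -0.1102, 0.0607]
ee_rot: [0.955, 0.298, -0.001, -0.002]
wrist_force: [-2.7, 4.8, 5.7]
width: 0.0007
grip_force: 3.5
```

Emit:
step_arm:
  plan:
    - [[-0.5,3,0],[0,0,-1.1]]
    - [[-1,6,0],[0,0,-2.2]]

```text
time_s: 11.7
tool_pos: [0.4945, -0.1157, 0.0606]
ee_rot: [0.949, 0.316, -0.001, -0.002]
wrist_force: [-4.1, 4.6, 6.1]
width: 0.0008
grip_force: 3.4
```

Emit:
step_arm:
  plan:
    - [[-0.5,3,0],[0,0,-1.1]]
    - [[-1,6,0],[0,0,-2.2]]

```text
time_s: 11.9
tool_pos: [0.4972, -0.1211, 0.0605]
ee_rot: [0.943, 0.334, -0.001, -0.002]
wrist_force: [-4.7, 4.2, 5.1]
width: 0.0004
grip_force: 3.5
```

Emit:
step_arm:
  plan:
    - [[-0.5,3,0],[0,0,-1.1]]
    - [[-1,5,0],[0,0,-2]]

```text
time_s: 12.1
tool_pos: [0.4996, -0.1257, 0.0605]
ee_rot: [0.937, 0.35, -0.001, -0.002]
wrist_force: [-4.9, 6.3, 5.1]
width: 0.0003
grip_force: 3.4
```

Emit:
step_arm:
  plan:
    - [[-0.5,3,0],[0,0,-1.1]]
    - [[-1,5,0],[0,0,-2]]

```text
time_s: 12.3
tool_pos: [0.502, -0.1302, 0.0605]
ee_rot: [0.93, 0.367, -0.001, -0.002]
wrist_force: [-4.8, 5.1, 4.2]
width: 0.0005
grip_force: 3.4
```

```bash
python3 t.py
```

```text
head in tool mm [151.9  32.1  -0.3] yaw handle 223.02778109655242 F tool [-0.  -7.1 -4.1] z 0.0605 [-0.47  0.37  1.81  0.    0.97  0.35]
```

Emit:
step_arm:
  plan:
    - [[-0.5,3,0],[0,0,-1.1]]
    - [[-1,6,0],[0,0,-2.2]]

```text
time_s: 12.5
tool_pos: [0.5052, -0.1352, 0.0605]
ee_rot: [0.923, 0.385, -0.001, -0.002]
wrist_force: [-5.9, 3.7, 5.1]
width: 0.001
grip_force: 3.5
```

Emit:
step_arm:
  plan:
    - [[-0.5,3,0],[0,0,-1.1]]
    - [[-1,5,0],[0,0,-2]]

```text
time_s: 12.7
tool_pos: [0.508, -0.1396, 0.0604]
ee_rot: [0.916, 0.401, -0.001, -0.002]
wrist_force: [-5.4, 4.4, 5.4]
width: 0.0006
grip_force: 3.4
```

Emit:
step_arm:
  plan:
    - [[-0.5,3,0],[0,0,-1.1]]
    - [[-1,5,0],[0,0,-2]]

```text
time_s: 12.9
tool_pos: [0.5103, -0.1431, 0.0604]
ee_rot: [0.909, 0.416, -0.002, -0.003]
wrist_force: [-8.2, 6.4, 8.0]
width: 0.0004
grip_force: 5.5
```

Emit:
step_arm:
  plan:
    - [[-0.5,3,0],[0,0,-1.1]]
    - [[-1,5,0],[0,0,-2]]

```text
time_s: 13.1
tool_pos: [0.5121, -0.1459, 0.0603]
ee_rot: [0.902, 0.432, -0.003, -0.004]
wrist_force: [-11.7, 11.0, 12.4]
width: 0.0002
grip_force: 8.3
```

```bash
python3 t.py
```

```text
head in tool mm [151.7  35.8  -0.5] yaw handle 231.2256916094577 F tool [  1.3 -16.1 -12.2] z 0.0603 [-0.49  0.39  1.77  0.    0.99  0.19]
```

At the stop: about 16 N tangential at r = 152 mm, or roughly 17 N at the grip point. I'll hold it there, check, then back off.

Emit:
step_arm:
  plan:
    - [[0,0,0],[0,0,0]]
    - [[0,0,0],[0,0,0]]
    - [[0,0,0],[0,0,0]]
    - [[0,0,0],[0,0,0]]
    - [[0,0,0],[0,0,0]]

```text
time_s: 13.6
tool_pos: [0.5122, -0.146, 0.0604]
ee_rot: [0.902, 0.432, -0.002, -0.004]
wrist_force: [-10.8, 7.9, 11.5]
width: 0.0004
grip_force: 7.0
```

```bash
python3 t.py
```

```text
head in tool mm [151.7  35.6  -0.5] yaw handle 231.19506358946714 F tool [ -0.6 -13.5 -11.4] z 0.0604 [-0.49  0.39  1.77  0.    0.99  0.19]
```

Emit:
step_arm:
  plan:
    - [[0,1.5,0],[0,0,0]]
    - [[0,1.5,0],[0,0,0]]
    - [[0,1.5,0],[0,0,0]]
    - [[0,1.5,0],[0,0,0]]
    - [[0,1.5,0],[0,0,0]]

```text
time_s: 14.1
tool_pos: [0.5127, -0.1465, 0.0603]
ee_rot: [0.902, 0.432, -0.003, -0.005]
wrist_force: [-12.3, 9.0, 12.5]
width: 0.0006
grip_force: 8.0
```

```bash
python3 t.py
```

```text
head in tool mm [151.8  34.8  -0.6] yaw handle 231.19908363001636 F tool [ -0.7 -15.4 -12.4] z 0.0603 [-0.49  0.4   1.77  0.    0.99  0.19]
```

Emit:
step_arm:
  plan:
    - [[0,-2,0],[0,0,0]]
    - [[0,-6,0],[0,0,0]]
    - [[-2,-15,0],[0,0,0]]
    - [[-5,-35,0],[0,0,0]]
    - [[-5,-35,-40],[0,0,0]]
    - [[-5,-35,-90],[0,0,0]]
    - [[-5,-35,-140],[0,0,0]]
    - [[-5,-35,-160],[0,0,0]]
    - [[-5,-35,-160],[0,0,0]]
    - [[-5,-35,-160],[0,0,0]]

```text
time_s: 15.1
tool_pos: [0.4868, -0.1321, 0.2203]
ee_rot: [0.902, 0.432, 0.0, 0.0]
wrist_force: [0.1, 0.2, -1.2]
width: 0.0008
grip_force: 0.0
```

```bash
python3 - <<'E'
from ang import *
s=bot.state();print(s['tool_pos'],s['wrist_force']);c,o=angs();print(o);save('w6',c['color'])
E
```

```text
[ 0.4868 -0.1321  0.2203] [ 0.1412  0.1932 -1.1865]
{'blade': (350, np.float64(259.3817567823935), np.float64(251.8491091478446), np.float64(273.67431458448584)), 'neck': (1820, np.float64(224.688965757177), np.float64(214.1347536705765), np.float64(239.58082330295093))}
```

View pics/w6.png

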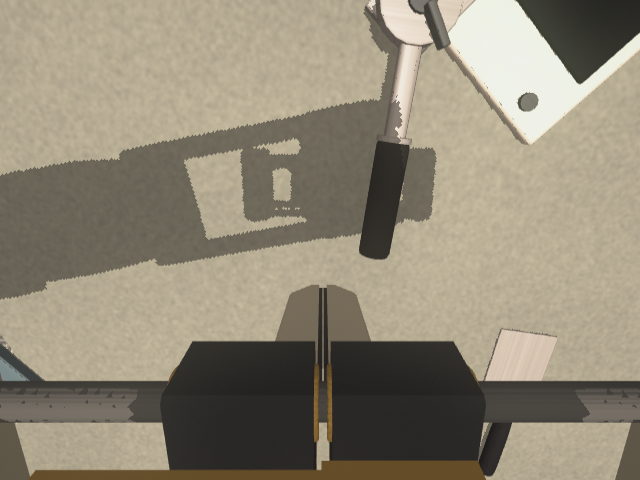

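The last view shows the handle swung round, from (410,50) to (375,255), with the blade on its loosening side. By depth they sit at 224.7° and 259.4°, so the lever is at +35°. The gripper is clear and the scraper is untouched, so I'm handing in.

```bash
python3 -c "
from workcell import bot
print(bot.close_job())"
```

```text
the job is handed in; nothing more can be done
None
```

The job is handed in, with no verdict returned: the lever is fully over to loosen, the bolt is against its stop after a lean of about 16 N at the grip (a firm force rise; the bolt angle itself was not measured), and the arm is clear, with no contact made with the print, scraper or spool.

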